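Set a pastry length gauge against its stop and lock it with a squeeze

TASK

Slide the gauge's leg out, its cam lever still open, until you feel the carriage come up gently against the stop bridge that marks the length. Hold it there against its return spring and squeeze the cam lever fully home towards the grip plate. Finish while still holding on: the leg against the stop and the lever pinched shut against the grip plate; leave the custard cups and the ring cutter where they are.

Things in the scene. Friction and masses are not known exactly. Their poses are not given: they have to be found in the camera images.
- gauge: Bed of the length gauge, screwed to the worktop: aluminium plate 205 x 90 x 12 mm with two low rails along it (tops at 21 mm) and tick marks. Origin on the worktop; the bed runs from 115 mm behind it to 90 mm ahead in x. Its x axis is the way the leg slides out, y lies across, z up; all parts of the gauge share these axes.
- leg (a joint): How far the leg is slid out (m): 0 home as at the start, end of travel 0.112; the stop is met between 0.045 and 0.100. The leg is a steel bar with an upright foot plate (80 mm wide, 45 mm high) in front and a grey carriage near its rear. A spring pulls it home with 2.3 N at 0 to 4 N at 0.11, so it runs back if let go with the lever open.
- grip_centre (a point): Point moving with the leg, 64 mm above the worktop, midway between the outer faces of grip plate (+y side) and lever tab (-y side) when the lever is closed; a good height for finger pads. Fingers come from above, one outside each; keep fingertips over 40 mm above the worktop. x: sliding direction, y: closing direction of the lever.
- grip_plate: Grey ribbed upright plate fixed on the carriage, 6 mm thick, 34 mm long in x, top 86 mm above the worktop; outer face at y = +15 mm from grip_centre. Its shoulder, a plate standing outwards to y = +55 mm, has its rear face 15 mm ahead (x) of grip_centre: a finger behind it pushes the leg out with no pinch. Origin not on the plate: it is the gauge's, moved out with the leg.
- lever_tab: Dark steel ribbed upright tab of the cam lever, same length and height as the grip plate, facing it; moves with the lever. It has a like shoulder, 15 mm ahead of grip_centre, reaching 24 mm outwards (-y) from its outer face. Origin not on the tab; use point lever_face.
- lever_face (a point): Centre of the outer face of the lever tab at pad height (64 mm): 31 mm to the -y side of grip_centre with the lever open, about 15 mm closed.
- cam_lever (a joint): Slide of the cam lever towards +y, towards the grip plate (m): 0 to 0.003 at the start (open), about 0.016 fully home, where its shoe jams on the bed's rail and so locks the leg. It stays where it is left and takes about 8 N to slide. Over both outer faces the pinch is 46 mm wide open, about 30 mm closed.
- leg_nose (a point): Centre of the carriage's front face, 24 mm ahead of grip_centre and 30 mm above the worktop; this face meets the stop.
- stop: Steel stop bridge with a thumbscrew, clamped over the rails, immovable; it marks the length. 14 mm along x, 56 mm across, top of the screw 51 mm above the worktop. Its place along the gauge differs each time.
- stop_face (a point): Centre of the stop's rear face (which the carriage meets), 30 mm above the worktop.
- custard_cup_a: Loose paper cup of custard, 59 mm across, 45 mm high, beside the gauge; origin under its centre.
- custard_cup_b: Loose paper cup of custard, 59 mm across, 46 mm high, beside the gauge; origin under its centre.
- ring_cutter: Loose steel ring cutter, 71 mm across, 36 mm high, on the robot's side of the gauge; origin under its centre.

How it is judged:
By the outcome, as a careful person would: the job done as asked, in the order asked, and still so for the second after the job is handed in, while the arm keeps its last pose, push and grip.
It also fails if it takes over 32 s, if anything falls off the work surface, if the arm or the gripper's body presses on something with over 40 N, if the wrist force passes 120 N, or if a joint passes its speed limit or range.

ROBOT

A 6-joint arm with a two-finger parallel gripper is mounted at the origin on a cart in front of the work surface, level with it; the furniture and walls round the work are solid. World frame = base frame: x ahead of the robot, y to its left, z up, the work surface at z = 0. Lengths are in mm, angles in degrees, forces in N, time in s.
With the tool pointing down it reaches from about 275 to 825 mm from the base axis. Payload 4.9 kg.
Tool frame: the origin (TCP) lies at the very end of the fingers, on their centre line; the grasp point (between the pads) lies 19 mm behind it; z points along the fingers, x is the direction in which the jaws open and shut, and the axes are right-handed (so a half turn about z gives the same grasp; the last joint's range is limited). The gripper opens to 85 mm and grips with 20 to 120 N. Pads are 22 mm wide; open, the fingers measure 114 mm over their backs; the gripper's body (76 mm by 85 mm) begins 54 mm behind the grasp point. The pads swing forward as they close: fully open they stand 13 mm farther back than shut.
Start: joints at [69.603, 18.69, -11.035, 60.275, 0, 82.311], TCP at [120.985, 536.546, 231.281] pointing down, gripper open.
Joint ranges: [-152.03, 152.03], [-55.5, 102.48], [-74.3, 77.21], [-110.64, 120.58], [-84.22, 78.4], [-180, 180]. Speed limits (degrees/s): [147.25, 147.25, 180, 180, 180, 180].

INTERFACE

Orientations are given as a 3x3 rotation matrix whose columns are the frame's x, y, z axes.
In Python, from rig import * gives the robot as it stands. Calls block until the motion is done:
- goto(position, orientation): joint-space move of the TCP to a pose.
- move_straight(position, attitude=None, max_speed=150, stop_force=None): straight line of the TCP; attitude=None keeps the orientation; max_speed is the mean speed in mm/s. With stop_force (N) it stops when the force on the tool has changed by that much, and returns True; else False.
- goto_joints(angles): joint-space move.
- grip(opening, f_grip=None): finger opening in mm; f_grip is the grip in N (None keeps the last); returns when the fingers have stopped.
- pause(seconds).
- solve_ik(position, orientation): joint angles nearest the present ones, or None.
- get_state(): the state.
- get_image(name): name is "side" or "top" or "wrist"; returns (picture, depth): 480x640x3 uint8, blue, green, red; 480x640 float32, mm along the optical axis (not along the pixel's ray), 0 where there is no reading.
- camera_model(name): a dict with "camera_matrix" (3x3 intrinsics, pixels), "pose" (4x4, takes a point from camera to world coordinates). Camera axes: x right, y down, z forward; pixel columns grow to the right and rows downward; lengths in mm; the calibration is good to about 2 mm. A picture is of the moment at which its call begins: read the wrist's pose just before it. camera_model takes no time and is no camera call; for the wrist camera it gives the pose at the moment of the call.
A pose or a line that the arm cannot do raises Unreachable and nothing moves.
- finish_job(): hands the job in, once; it reports no verdict.
Trained networks look in the newest picture that a camera, given by its name, has taken for a name from the list of things; names that differ only in an ending like _2 or _b are one class to them, and where a whole thing is asked for, a point or a joint stands for the part that bears it (a point fixed in the world has none). Each returns a list of dicts, best first, with "p" (0 to 1); they miss things now and then, are a little off and sometimes report something else, mostly with a low value. They report only what shows in the picture. A call takes as long as a camera call.
- spot_in(camera, thing): "location" ([column, row] as shares, 0 to 1, of the picture: columns of its width, rows of its height, amid what is visible of it).
- landmark_of(camera, thing): "location" ([column, row] as shares, 0 to 1, of the picture: columns of its width, rows of its height: a listed point, or the origin of a listed thing).
The state is a dict: "time": time; "joints": joint angles; "dq": joint speeds; "joint_efforts": joint torques, N m; "tool_pos": TCP position; "tool_rot": TCP orientation; "wrist_force": force on the tool from outside, world axes, zero at the start; "wrist_torque": the same for the moment, N m; "finger_gap": finger opening in mm.
Only numpy, scipy, OpenCV 4.12 (cv2) and the standard library are available. Lean on these libraries where they do the work, as an engineer would, in place of code of your own. Each camera call takes 0.05 s, during which the arm holds its last target.

## Working session

There is one attempt and no reset: what is moved stays moved. The work goes in short steps, each a Python script; the robot and the scene stay as the last script left them, time stands still between calls to the robot, and variables do not carry over. Pictures are saved under pics/ and viewed, and the job is handed in when it is done.

```bash
mkdir -p pics; ls; cat > h.py <<'E'
from rig import *
import numpy as np, cv2
def px2w(cam,loc,depth,M=None):
    M=M or camera_model(cam);K=np.array(M["camera_matrix"]);P=np.array(M["pose"])
    u,v=loc[0]*640,loc[1]*480
    d=depth[int(min(479,v)),int(min(639,u))]
    c=np.linalg.inv(K)@[u,v,1]
    return (P@np.append(c*d,1))[:3], d
def ray_z(cam,loc,z,M=None):
    M=M or camera_model(cam);K=np.array(M["camera_matrix"]);P=np.array(M["pose"])
    c=P[:3,:3]@(np.linalg.inv(K)@[loc[0]*640,loc[1]*480,1]);o=P[:3,3]
    return o+c*(z-o[2])/c[2]
E
python3 - <<'E'
from h import *
np.set_printoptions(precision=1,suppress=True)
s=get_state();print(s)
Z=dict(gauge=0,grip_centre=64,lever_face=64,leg_nose=30,stop_face=30,custard_cup_a=0,ring_cutter=0,grip_plate=0)
for c in("side","top","wrist"):
    im,d=get_image(c);cv2.imwrite(f"pics/{c}0.png",im)
    np.save(f"pics/{c}0.npy",d)
    for t,z in Z.items():
        for r in landmark_of(c,t)[:3]:
            print(c,t,round(r["p"],2),np.array(r["location"])*[640,480],ray_z(c,r["location"],z))
print(get_state()["time"])
E
```

```text
pics
{'time': 0.0, 'joints': array([ 69.6,  18.7, -11.1,  60.3,   0. ,  82.3]), 'dq': array([-0.1,  0.1,  0.1,  0. ,  0.1,  0. ]), 'joint_efforts': array([  0. , -44.3,  26.2,   0. ,  -0. ,   0. ]), 'tool_pos': array([120.8, 536. , 230.5]), 'tool_rot': array([[ 0.2,  1. , -0. ],
       [ 1. , -0.2, -0. ],
       [-0. , -0. , -1. ]]), 'wrist_force': array([-0.2, -0.6,  0.5]), 'wrist_torque': array([-0.,  0., -0.]), 'finger_gap': 85.39581667630445}
side gauge 0.86 [304.8 284.5] [534.4 -63.9   0. ]
side grip_centre 0.77 [322.1 275.1] [ 549.3 -125.8   64. ]
side lever_face 0.91 [337.4 272.4] [ 574.7 -124.9   64. ]
side leg_nose 0.66 [314.7 285. ] [ 541.8 -106.    30. ]
side stop_face 0.88 [292.2 256.3] [522.5 -18.1  30. ]
side custard_cup_a 0.65 [358.2 248. ] [656.5  19.    0. ]
side custard_cup_a 0.63 [390.9 280.4] [682.5 -89.1   0. ]
side ring_cutter 0.58 [218.7 286.1] [389.5 -32.3   0. ]
side grip_plate 0.9 [305.6 284.9] [535.5 -65.3   0. ]
top gauge 0.97 [325.7 250. ] [537.  -65.1   0. ]
top grip_centre 0.83 [357.5 244. ] [ 545.  -126.5   64. ]
top lever_face 0.49 [354.4 226.1] [ 580.4 -120.5   64. ]
top leg_nose 0.9 [342.1 248. ] [539.2 -98.   30. ]
top stop_face 0.68 [303.7 254.2] [526.3 -19.6  30. ]
top custard_cup_a 0.97 [334.2 184.7] [676.9 -83.1   0. ]
top custard_cup_a 0.62 [284.9 192.5] [659.9  22.2   0. ]
top ring_cutter 0.77 [312.4 315.5] [399.8 -37.5   0. ]
1.35
```

```bash
python3 -c "
import cv2
a=cv2.imread('pics/top0.png')[140:360,220:460];b=cv2.imread('pics/side0.png')[200:340,180:440]
cv2.imwrite('pics/topc.png',cv2.resize(a,None,fx=2.7,fy=2.7,interpolation=3));cv2.imwrite('pics/sidec.png',cv2.resize(b,None,fx=3,fy=3,interpolation=3))"
```

```text
(no output)
```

View pics/topc.png

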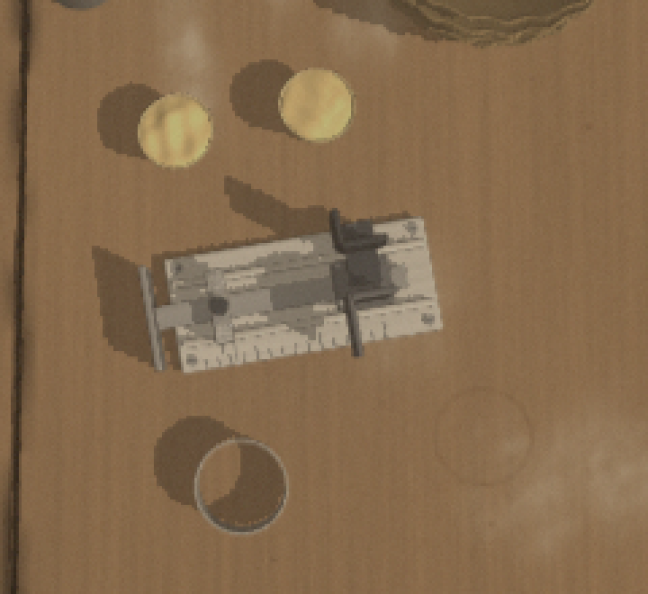

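View pics/sidec.png

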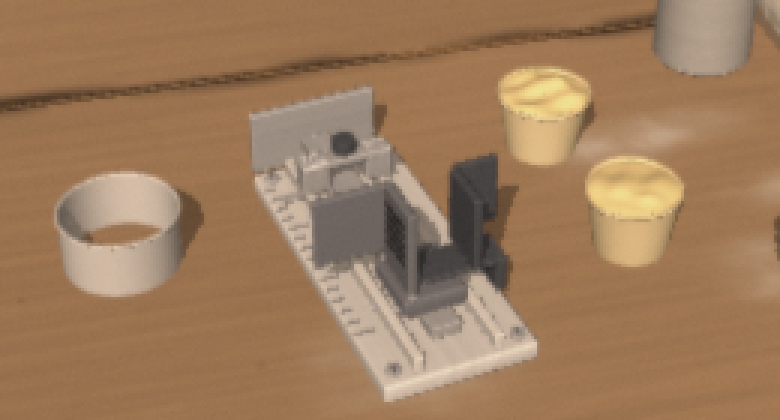

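The top view shows the gauge running to the left, which is world +y, tilted about 10°. The stop is about 85 mm ahead of the carriage and the lever tab is on the far side from the robot. I'll move above the grip and look again with the wrist camera.

```bash
python3 - <<'E'
from h import *
np.set_printoptions(precision=1,suppress=True)
a=np.radians(10.3)
gx=np.array([-np.sin(a),np.cos(a),0]);gy=np.array([-np.cos(a),-np.sin(a),0])
best=None
for s in(1,-1):
    x=s*gy;z=np.array([0,0,-1.]);R=np.c_[x,np.cross(z,x),z]
    q=solve_ik([547,-126,45],R);print(s,q)
    q=solve_ik([547,-126,190],R)
    if q is not None:
        c=np.abs(np.array(q)-get_state()["joints"]).max()
        if best is None or c<best[0]: best=(c,s,R)
print(best[:2])
p=np.array([547,-126,190.])-20*gx
goto(p,best[2]);print(get_state()["time"],get_state()["tool_pos"])
Z=dict(gauge=0,grip_centre=64,lever_face=64,leg_nose=30,stop_face=30,grip_plate=0)
for c in("wrist","top"):
    M=camera_model(c);im,d=get_image(c);cv2.imwrite(f"pics/{c}1.png",im);np.save(f"pics/{c}1.npy",d)
    for t,z in Z.items():
        for r in landmark_of(c,t)[:2]:
            print(c,t,round(r["p"],2),np.array(r["location"])*[640,480],ray_z(c,r["location"],z,M))
print(get_state()["time"])
E
```

```text
1 [ -20.5   30.8  -22.6   36.6    0.  -120.8]
-1 [-20.5  30.8 -22.6  36.6   0.   59.2]
(np.float64(90.10869415960323), -1)
4.1917 [ 550.7 -144.9  190.1]
wrist gauge 0.67 [319.2 118.5] [536.8 -63.9   0. ]
wrist grip_centre 0.96 [321.4 202. ] [ 549.6 -124.2   64. ]
wrist lever_face 0.97 [356.4 200. ] [ 576.2 -117.7   64. ]
wrist leg_nose 0.83 [321.8 163.2] [545.4 -98.8  30. ]
wrist stop_face 0.92 [317.4  60.4] [527.8 -21.9  30. ]
top gauge 0.88 [325.1 253.8] [528.9 -63.9   0. ]
top grip_centre 0.89 [357.3 243.6] [ 545.7 -126.1   64. ]
top lever_face 0.61 [353.2 227.7] [ 577.1 -118.2   64. ]
top leg_nose 0.72 [341.2 246.6] [542.1 -96.2  30. ]
top stop_face 0.69 [302.2 254.4] [525.9 -16.6  30. ]
4.8917
```

View pics/wrist1.png

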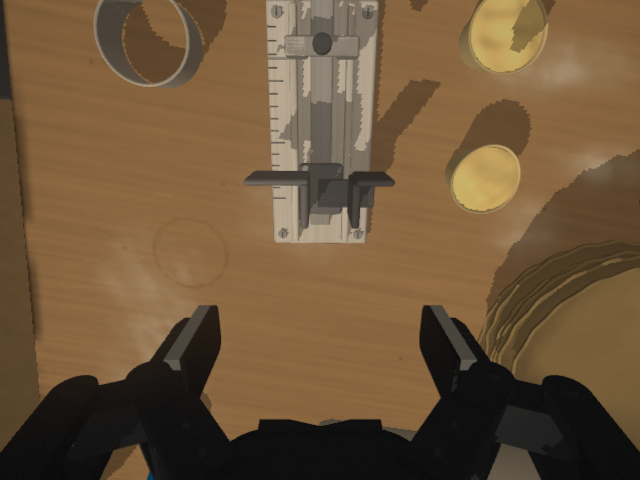

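The wrist picture shows the gauge running straight up the image. The grip shoulders are at row 180, the stop at row 45, and there's a clear lane between the cups and the ring. Next I'll refine the angle from the bed corners and locate the plate stack on the right.

```bash
python3 - <<'E'
from h import *
np.set_printoptions(precision=1,suppress=True)
M=camera_model("wrist")
L=lambda u,v,z:ray_z("wrist",[u/640,v/480],z,M)
bl,br,tl,tr=L(277,242,12),L(366,242,12),L(267,2,12),L(380,2,12)
print(bl,br,tl,tr)
for a,b in((bl,tl),(br,tr)): d=b-a;print("ang",np.degrees(np.arctan2(-d[0],d[1])))
d=br-bl;print("rear",np.degrees(np.arctan2(d[1],d[0])),np.linalg.norm(d),"rear mid",(bl+br)/2)
D=np.load("pics/wrist1.npy")
for u,v in((560,280),(500,330),(600,380),(520,290)):print(u,v,px2w("wrist",[u/640,v/480],D,M))
# plate tops
D0=D;K=np.array(M["camera_matrix"]);P=np.array(M["pose"])
v,u=np.mgrid[150:245,230:410];dd=D[150:245,230:410]
pts=np.stack([(u-K[0,2])/K[0,0]*dd,(v-K[1,2])/K[1,1]*dd,dd,np.ones_like(dd)],-1)@P.T
m=(dd>0)&(pts[...,2]>80);q=pts[m][:,:2]
a=np.radians(11)
gx=np.array([-np.sin(a),np.cos(a)]);gy=np.array([-np.cos(a),-np.sin(a)])
rel=q-[549,-124.5]
X=rel@gx;Y=rel@gy
print(len(q),X.min(),X.max(),Y.min(),Y.max(),np.histogram(Y,bins=np.arange(-64,64,4)),np.histogram(X,bins=np.arange(-30,30,3)))
E
```

```text
[ 516.6 -183.7   12. ] [ 601.5 -168.4   12. ] [481.1  13.4  12. ] [568.4  29.1  12. ]
ang 10.228119483998281
ang 9.517909834408698
rear 10.213817675698259 86.25760486969907 rear mid [ 559.1 -176.    12. ]
560 280 (array([ 760.4, -155.9,   63. ]), np.float32(297.31836))
500 330 (array([ 731.1, -214.9,   57.4]), np.float32(319.67307))
600 380 (array([ 841.1, -249. ,   60.7]), np.float32(333.7093))
520 290 (array([ 749.3, -181.4,   36.7]), np.float32(329.64545))
1507 -16.40526397542889 22.01192248045256 -52.178775608031906 54.75522577213997 (array([  0,   0,   2,  37,  46,  42,  47,  47,  47, 245, 152,   0,   0,
         0,   0,   0,   0,   0, 155, 253,  48,  45,  43,  47,  44,  45,
        46,  44,  45,  27,   0]), array([-64, -60, -56, -52, -48, -44, -40, -36, -32, -28, -24, -20, -16,
       -12,  -8,  -4,   0,   4,   8,  12,  16,  20,  24,  28,  32,  36,
        40,  44,  48,  52,  56,  60])) (array([  0,   0,   0,   0,  13,  60,  64,  65,  65,  67,  66,  67,  72,
        68,  82, 302, 419,  97,   0]), array([-30, -27, -24, -21, -18, -15, -12,  -9,  -6,  -3,   0,   3,   6,
         9,  12,  15,  18,  21,  24,  27]))
```

```bash
cat >> h.py <<'E'
np.set_printoptions(precision=1,suppress=True)
a=np.radians(10.1)
gx=np.array([-np.sin(a),np.cos(a),0]);gy=np.array([-np.cos(a),-np.sin(a),0]);gz=np.array([0,0,1.])
R=np.c_[-gy,np.cross(-gz,-gy),-gz]
C=np.array([549,-124.5,0])
G=np.array([gx,gy,gz])
def rep(t=""):
    s=get_state();print(t,"t",round(s["time"],2),"pos_g",G@(s["tool_pos"]-C),"F_g",G@s["wrist_force"],"T",G@s["wrist_torque"]*1,"gap",round(s["finger_gap"],1));return s
E
python3 - <<'E'
from h import *
goto(C-2*gx+120*gz,R);rep()
print(move_straight(C-2*gx+46*gz,R,max_speed=80,stop_force=8));rep("down")
M=camera_model("wrist");im,d=get_image("wrist");cv2.imwrite("pics/wrist2.png",im)
im,d=get_image("side");cv2.imwrite("pics/side2.png",cv2.resize(im[200:340,180:440],None,fx=3,fy=3,interpolation=3))
E
```

```text
t 5.28 pos_g [ -1.6   0.7 119.7] F_g [-0.8  0.2  0.6] T [-0.  0.  0.] gap 85.4
False
down t 6.36 pos_g [-2.2 -0.4 46.5] F_g [0.5 0.2 0.2] T [-0.1 -0.  -0. ] gap 85.7
```

View pics/wrist2.png

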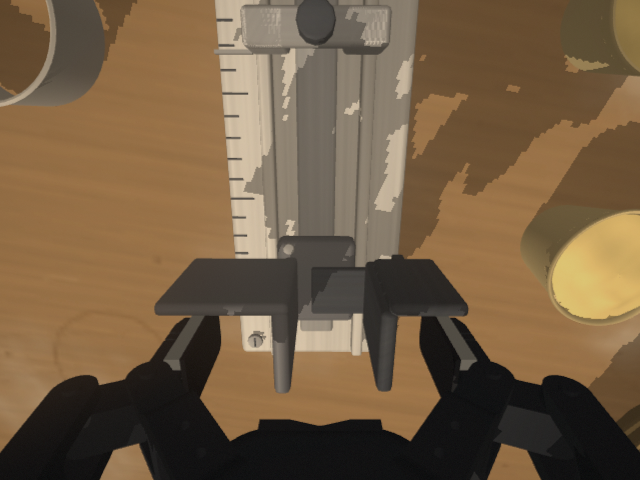

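View pics/side2.png

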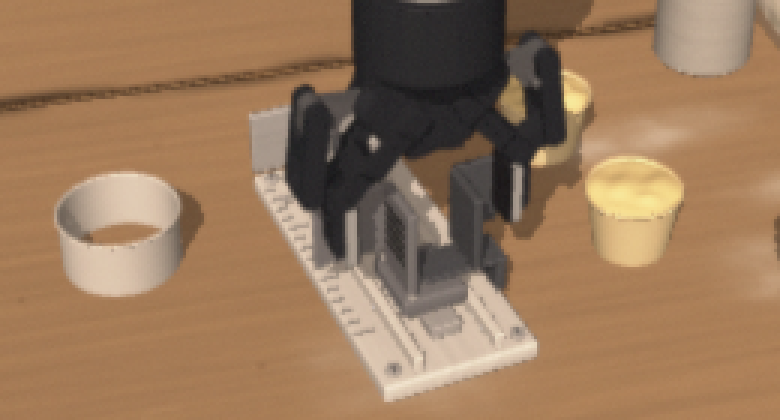

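Both fingers are outside the plates and behind the shoulders, with clearance at columns 220/275 and 395/420. Now I'll push.

```bash
python3 - <<'E'
from h import *
grip(76,20);s=rep("gap")
print(move_straight(C+30*gx+46*gz,R,max_speed=35,stop_force=14));rep()
print(move_straight(C+68*gx+46*gz,R,max_speed=35,stop_force=8));rep()
im,d=get_image("wrist");cv2.imwrite("pics/wrist3.png",im)
rep()
E
```

```text
gap t 6.72 pos_g [-2.1 -0.1 46.2] F_g [0.3 0.5 0.6] T [ 0.  0. -0.] gap 75.6
False
 t 7.79 pos_g [30.  -0.1 46. ] F_g [-3.  -1.8 -0.4] T [-0.1  0.4 -0.1] gap 76.1
False
 t 9.03 pos_g [68.  -0.1 46.1] F_g [-1.9 -2.2 -0.1] T [-0.4  0.6 -0.2] gap 76.0
 t 9.07 pos_g [67.9 -0.1 46.1] F_g [-3.5 -2.6  0.7] T [-0.4  0.6 -0.2] gap 76.2
```

View pics/wrist3.png

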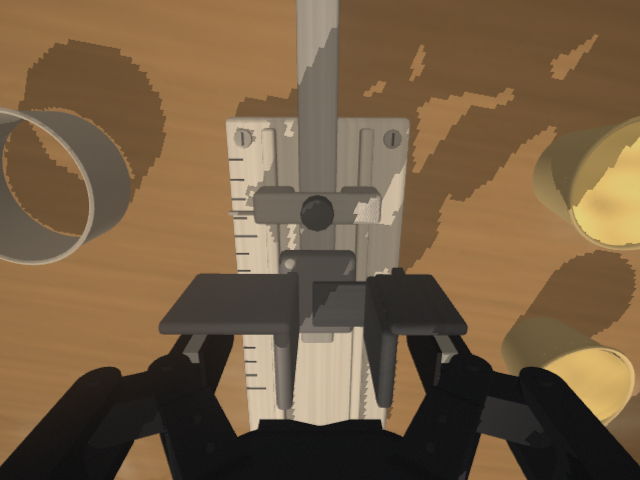

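The leg follows with about 3 N of spring force. The carriage front is at row 252 and the stop's rear face at about row 222, so roughly 15 mm remain. I'll close that gap gently.

```bash
python3 - <<'E'
from h import *
print(move_straight(C+96*gx+46*gz,R,max_speed=14,stop_force=6));rep()
pause(0.2);rep();rep()
im,d=get_image("wrist");cv2.imwrite("pics/wrist4.png",im)
E
```

```text
True
 t 10.37 pos_g [85.4 -0.3 46.1] F_g [-2.5  0.6  2.1] T [ 0.1  0.5 -0.2] gap 76.1
 t 10.57 pos_g [84.8 -0.4 46.1] F_g [-3.6  2.5  1.8] T [ 0.3  0.6 -0.1] gap 75.8
 t 10.57 pos_g [84.8 -0.4 46.1] F_g [-3.6  2.5  1.8] T [ 0.3  0.6 -0.1] gap 75.8
```

View pics/wrist4.png

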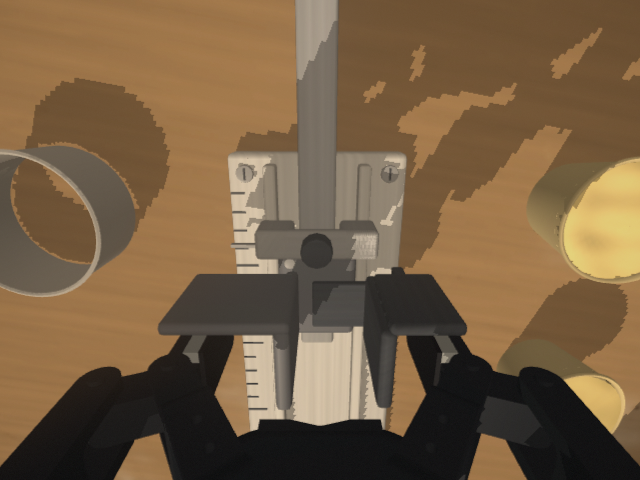

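```bash
python3 - <<'E'
from h import *
for i in range(3):
    r=move_straight(C+(86+i*.8)*gx+46*gz,R,max_speed=6,stop_force=8);print(r);pause(.15);s=rep()
    if (G@s["wrist_force"])[0]<-9: break
E
```

```text
False
 t 11.31 pos_g [85.9 -0.4 46.1] F_g [-3.6 -1.  -1.7] T [-0.3  0.8 -0.2] gap 76.0
False
 t 11.74 pos_g [86.1 -0.4 46.1] F_g [-6.6 -1.6 -1.9] T [-0.2  1.1 -0.2] gap 76.2
False
 t 12.18 pos_g [86.1 -0.4 46.1] F_g [-7.7 -1.1 -3.2] T [-0.1  1.5 -0.2] gap 76.2
```

Firm contact at 86.1 mm: the commanded position advances but the leg doesn't, and the net push is about 4 N. Now I'll squeeze the lever.

```bash
python3 - <<'E'
from h import *
grip(20,50);rep();pause(.3);rep()
im,d=get_image("wrist");cv2.imwrite("pics/wrist5.png",im)
im,d=get_image("side");cv2.imwrite("pics/side5.png",cv2.resize(im[200:340,180:440],None,fx=3,fy=3,interpolation=3))
E
```

```text
t 12.67 pos_g [85.9  1.2 48.3] F_g [-7.6 10.2 21.9] T [ 1.8  1.3 -0.2] gap 29.5
 t 12.97 pos_g [85.9  1.2 48.3] F_g [-6.8 10.5 22. ] T [ 1.8  1.3 -0.2] gap 28.8
```

View pics/wrist5.png

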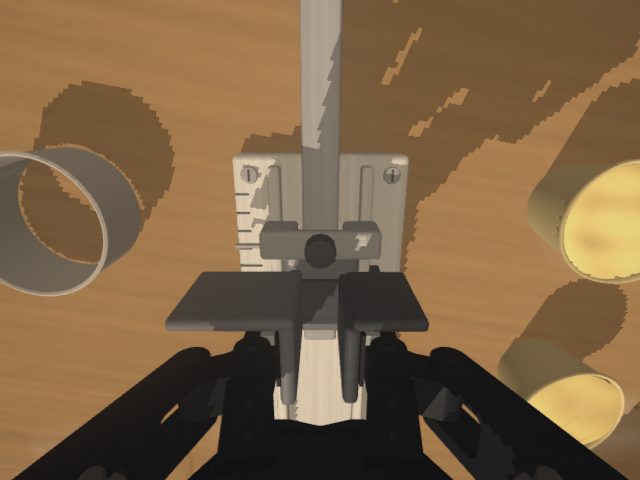

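View pics/side5.png

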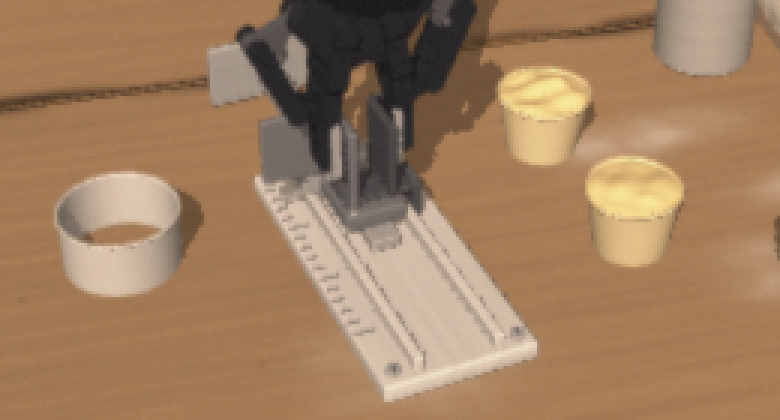

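Gap is 29 mm, which means closed. I'll relieve the side and vertical preload, squeeze harder and check whether anything still moves.

```bash
python3 - <<'E'
from h import *
grip(20,80);rep("80N")
move_straight(C+87.8*gx+1.2*gy+48.2*gz,R,max_speed=8);pause(.3);rep("relieved")
for c in("top","wrist"):
    M=camera_model(c);im,d=get_image(c)
    cv2.imwrite(f"pics/{c}6.png",im if c=="wrist" else cv2.resize(im[140:360,220:460],None,fx=2.7,fy=2.7,interpolation=3))
    for t,z in dict(grip_centre=64,lever_face=64,leg_nose=30,stop_face=30).items():
        for r in landmark_of(c,t)[:1]: print(c,t,round(r["p"],2),G@(ray_z(c,r["location"],z,M)-C))
rep()
E
```

```text
80N t 13.28 pos_g [85.9  1.3 48.4] F_g [-6.8 11.5 22.8] T [ 1.7  1.2 -0.2] gap 27.9
relieved t 14.05 pos_g [85.9  1.3 48.5] F_g [-10.    1.4  -0.9] T [ 0.   1.7 -0.2] gap 28.0
wrist grip_centre 0.89 [83.1  0.2 64. ]
wrist lever_face 0.66 [138.3 -91.1  64. ]
wrist leg_nose 0.6 [106.5   1.1  30. ]
wrist stop_face 0.88 [106.3   2.3  30. ]
 t 14.55 pos_g [85.9  1.3 48.5] F_g [-9.2  1.5 -0.3] T [ 0.1  1.7 -0.3] gap 27.8
```

View pics/wrist6.png

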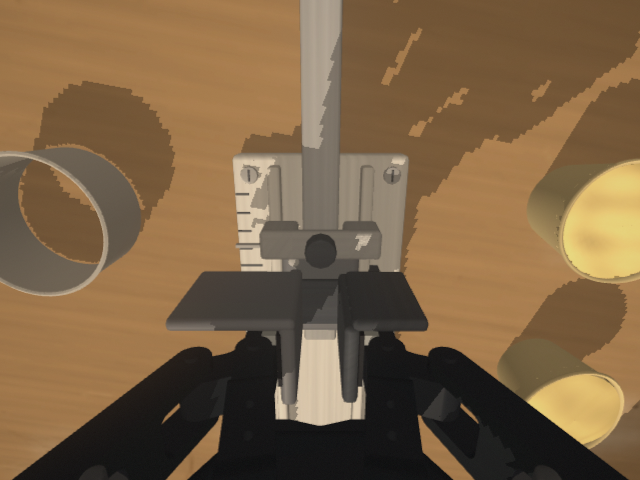

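View pics/top6.png

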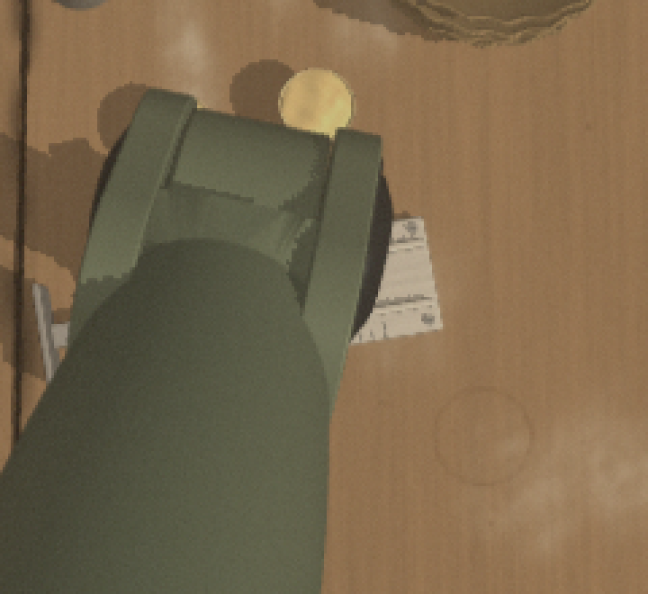

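The carriage nose and stop face coincide (106.5 and 106.3 mm along the gauge). The lever is shut and the readings are steady, so I'm handing in.

```bash
python3 -c "
from h import *
finish_job();rep('end')"
```

```text
the job is handed in; nothing more can be done
the job is handed in; nothing more can be done
```

The job is handed in, with the leg held against the stop and the cam lever pinched shut against the grip plate. I handed in at about 14.6 s.

**Sliding out:** I pushed the leg out by its shoulders with the lever still open. It met the stop at about 80 mm of travel. There the arm stopped advancing, with a push of 7.7 N, about 4 N more than the spring's pull.

**Closing the lever:** I held that push and squeezed at 50 N, then 80 N. I then eased the side and vertical strain this had put on the arm.

**Last checks:**
- **At the stop:** the wrist camera put the carriage face at 106.5 mm and the stop face at 106.3 mm, so they agree. The steady push along the leg was about 9 N.
- **Lever:** the finger opening read 28 mm, against about 30 mm expected when closed. It shrank by about 1 mm between 50 N and 80 N, which I took as the fingers giving slightly.
- **Cups and cutter:** the ring cutter and both cups looked undisturbed in the last wrist picture.

**What didn't check out:** the network's last position for the lever face was plainly wrong (more than 50 mm off), so I ignored it. The arm blocked the top camera, which found none of the points I asked for, so the final check relies on the wrist camera and the force readings.

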